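# Thread change-over at the binder's sewing bench

### The job

Change over the thread at the sewing bench: swing the aluminium tray up by its black bar so that the bare cores slide off into the green scrap box, then lower the tray flat again, and move every full thread bobbin from the grey stock bin into the oak rack, one lying down in each pocket, fully in on the pocket's floor. It does not matter which bobbin goes in which pocket, or whether the cores or the bobbins are done first; leave the jar, book and weight alone.

Things in the scene. Friction and masses are not known exactly. Their poses are not given: they have to be found in the camera images.
- tipper: Fixed tipping station. Origin on the table directly below the tray's hinge line; x points from the hinge over the scrap box (roughly away from the robot), z up. Green open scrap box on the +x side: inside x -4 to 184, y -94 to 94 mm, floor at 6 mm, near and side walls 88 mm high, far wall 115. On the -x side the aluminium tray rests on two dark posts, its underside 100 mm above the table.
- tray (a joint): Tray hinge, rad: 0 = flat on its stop, up to 1.2 = bar end swung up, open lip pointing down into the scrap box. Tray 182 x 160 mm, walls 27 mm high at both sides and the bar end, open at the hinge end, floor 4 mm thick. 0.45 kg; moves freely with light damping and sinks back to 0 when let go. Cores begin to slide between about 0.45 and 0.65 rad.
- tray_hinge (a point): Middle of the tray's hinge line (along the tipper's y axis), 100 mm above the table. Fixed.
- tray_bar (a point): Middle of the black round lifting bar of the tray, 12 mm thick, 100 mm long, parallel to the hinge line. With the tray flat it is 225 mm from the hinge towards the tipper's -x, 120 mm above the table; the clear gap between bar and tray wall is about 49 mm. It moves with the tray in an arc about the hinge and may turn within the grip.
- stock: Fixed grey plastic stock bin, 210 (x) x 226 (y) x 15 mm, floor and walls 5 mm thick, so the walls and dividers stand 10 mm above its floor; 2 (x) by 3 (y) compartments of about 97 x 69 mm, centred at x +-51, y 0 and +-74 mm. The bobbins lie in it with their axes along x, nearly. Origin centre of underside.
- rack: Fixed oak rack, 210 (x) x 208 (y) x 33 mm high, origin centre of underside. Six rectangular pockets open to the top, each 86 mm (x) by 52 mm (y), 22 mm deep (pocket floor 11 mm above the table), centred at x +-49, y 0 and +-70 mm.
- rack_hole0 (a point): Centre of the mouth of rack pocket 0, 33 mm above the table. Axes as the rack's (pocket's long side along x).
- rack_hole1 (a point): Centre of the mouth of rack pocket 1, 33 mm above the table. Axes as the rack's (pocket's long side along x).
- rack_hole2 (a point): Centre of the mouth of rack pocket 2, 33 mm above the table. Axes as the rack's (pocket's long side along x).
- rack_hole3 (a point): Centre of the mouth of rack pocket 3, 33 mm above the table. Axes as the rack's (pocket's long side along x).
- rack_hole4 (a point): Centre of the mouth of rack pocket 4, 33 mm above the table. Axes as the rack's (pocket's long side along x).
- rack_hole5 (a point): Centre of the mouth of rack pocket 5, 33 mm above the table. Axes as the rack's (pocket's long side along x).
- bobbin0: Full thread bobbin, red: a thread winding 34 mm in diameter and 58 mm long between two square pale wooden ends 42 x 42 mm, 9 mm thick; 76 mm long in all, 70 to 140 g. Origin at its centre, x along its axis; it lies with the axis level, centre 21 mm above what it lies on, and may lie on any of its four sides. May be absent (None).
- bobbin1: Full thread bobbin, green: a thread winding 34 mm in diameter and 58 mm long between two square pale wooden ends 42 x 42 mm, 9 mm thick; 76 mm long in all, 70 to 140 g. Origin at its centre, x along its axis; it lies with the axis level, centre 21 mm above what it lies on, and may lie on any of its four sides. May be absent (None).
- bobbin2: Full thread bobbin, yellow: a thread winding 34 mm in diameter and 58 mm long between two square pale wooden ends 42 x 42 mm, 9 mm thick; 76 mm long in all, 70 to 140 g. Origin at its centre, x along its axis; it lies with the axis level, centre 21 mm above what it lies on, and may lie on any of its four sides. May be absent (None).
- bobbin3: Full thread bobbin, blue: a thread winding 34 mm in diameter and 58 mm long between two square pale wooden ends 42 x 42 mm, 9 mm thick; 76 mm long in all, 70 to 140 g. Origin at its centre, x along its axis; it lies with the axis level, centre 21 mm above what it lies on, and may lie on any of its four sides. May be absent (None).
- bobbin4: Full thread bobbin, orange: a thread winding 34 mm in diameter and 58 mm long between two square pale wooden ends 42 x 42 mm, 9 mm thick; 76 mm long in all, 70 to 140 g. Origin at its centre, x along its axis; it lies with the axis level, centre 21 mm above what it lies on, and may lie on any of its four sides. May be absent (None).
- bobbin5: Full thread bobbin, white: a thread winding 34 mm in diameter and 58 mm long between two square pale wooden ends 42 x 42 mm, 9 mm thick; 76 mm long in all, 70 to 140 g. Origin at its centre, x along its axis; it lies with the axis level, centre 21 mm above what it lies on, and may lie on any of its four sides. May be absent (None).
- core0: Bare wooden core (empty bobbin): square pale ends 30 x 30 mm, 8 mm thick, on a dark 16 mm shaft; 64 mm long, about 30 g. Origin at its centre, x along its axis. Starts on the tray. May be absent (None).
- core1: Bare wooden core (empty bobbin): square pale ends 30 x 30 mm, 8 mm thick, on a dark 16 mm shaft; 64 mm long, about 30 g. Origin at its centre, x along its axis. Starts on the tray. May be absent (None).
- core2: Bare wooden core (empty bobbin): square pale ends 30 x 30 mm, 8 mm thick, on a dark 16 mm shaft; 64 mm long, about 30 g. Origin at its centre, x along its axis. Starts on the tray. May be absent (None).
- glue_jar: Bystander: glue jar, 68 mm wide, 80 high, origin centre of underside.
- book: Bystander: closed red book, 150 x 110 x 30 mm, origin centre of underside.
- weight: Bystander: grey cloth-covered weight, 90 x 60 x 40 mm, origin centre of underside.

How it is judged:
By the outcome, as a careful person would: the job done as asked, in the order asked, and still so for the second after the job is handed in, with the robot touching nothing.
Of bobbin0, bobbin1, bobbin2, bobbin3, bobbin4, bobbin5 only 4 to 6 are there at a start; the rules pass over those that are not, and their reading is None.
Of core0, core1, core2 only 2 to 3 are there at a start; the rules pass over those that are not, and their reading is None.
At some moment in a run one of bobbin0, bobbin1, bobbin2, bobbin3, bobbin4, bobbin5 may be knocked a few centimetres aside while the robot is not near it.
Once in a run the grip may slacken for a moment while it holds something.
It also fails if it takes over 210 s, if anything falls off the work surface, if the arm or the gripper's body presses on something with over 40 N, if the wrist force passes 120 N, or if a joint passes its speed limit or range.

### The arm

A 6-joint arm with a two-finger parallel gripper is mounted at the origin on the work surface. World frame = base frame: x ahead of the robot, y to its left, z up, the work surface at z = 0. Lengths are in m, angles in degrees, forces in N, time in s.
With the tool pointing down it reaches from about 0.35 to 0.875 m from the base axis. Payload 4.2 kg.
Tool frame: the origin (TCP) lies on the centre line of the jaws, within the pads' length; the fingertips stand r.tip_extent ahead of it and the grasp point (between the pads) lies 11 mm behind it (r.tip_extent is the distance from the TCP to the fingertips, in m); z points along the fingers, y is the line along which they close (so a half turn about z gives the same grasp; the last joint's range is limited). The gripper opens to 87 mm and grips with 3 to 60 N. Pads are 19 mm wide; open, the fingers measure 117 mm over their backs; the gripper's body (75 mm by 190 mm) begins 51 mm behind the grasp point.
Start: joints at [81.165, 22.042, 0.453, 0, -68.411, -14.817], TCP at [0.251, 0.572, 0.231] pointing down, gripper open.
Joint ranges: [-179.83, 179.83], [-69.29, 118.12], [-61.27, 80.66], [-181.25, 117.63], [-171.15, -9.14], [-177.46, 177.46]. Speed limits (degrees/s): [159.86, 159.86, 180, 180, 180, 180].

### API

Orientations are given as a 3x3 rotation matrix whose columns are the frame's x, y, z axes.
In Python, from station import r gives the robot as it stands.
- The arm moves only by the shell command python3 -m jog 'ROWS'. ROWS is text: rows parted by semicolons, each of 5 numbers parted by spaces: the opening, from 0 (shut) to 1 (fully open), then the shift along the world's x, y, z in mm, then the turn about the world's z in degrees. In form: hand dx dy dz roll; .... A call has 1 to 5 rows; each row shifts and turns the commanded pose from where the row before left it; what a row does not reach is not made up. A row lasts 1/8 s, in which the tool goes at most 62.5 mm and 10.7 degrees, less where a joint would pass 70% of its speed; a pose out of reach is approached as far as the arm can. A call is refused whole if a number of a shift passes 62.5 or a number of a turn 10.7, either way. A call with a gripper value outside its range is refused whole. The fingers move at their own pace and stop on an object; the grip force is fixed at half the most. Time passes only in rows, so rows that do not move let the fingers close. It gives the time, the measured TCP pose, the force, the opening and the grip force at its end, in the units of the state.
- r.sense(): the state, without advancing time (a new reading comes with each control period).
- r.capture(name): name is "side" or "top" or "wrist"; returns a dict with "pixels" (480x640x3 uint8, red, green, blue), "fovy" (degrees; the focal length in pixels is half the picture's height over the tangent of half this angle, whatever the lens; pixels are square), "cx", "cy" (the principal point, pixels), "origin" and "orientation" of the camera in the world; the wrist camera has in their place "T_tool_cam" (4x4, takes a point from camera to tool coordinates, whose origin is the TCP and whose axes are the flange's). Camera axes: x right, y down, z forward; pixel columns grow to the right and rows downward; lengths in m; the calibration is good to about 2 mm. A picture is of the moment at which its call begins: read the wrist's pose just before it. There is no depth.
- r.finish_job(): hands the job in; it is judged then, once.
The state is a dict: "time_s": time; "joints": joint angles; "joint_velocities": joint speeds; "effort": joint torques, N m; "tcp_pos": TCP position; "ee_rot": TCP orientation; "wrist_force": force on the tool from outside, world axes, zero at the start; "moment": the same for the moment, N m; "gripper_width": opening from 0.0 (shut) to 1.0 (fully open); "gripper_force": force on a finger pad.
Only numpy, scipy, OpenCV 4.12 (cv2) and the standard library are available. Lean on these libraries where they do the work, as an engineer would, in place of code of your own. Each camera call takes 0.05 s, during which the arm holds its last target. There are 200 camera calls.

## Working session

There is one attempt and no reset: what is moved stays moved. The work goes in short steps, Python scripts to look and compute and a shell command to move; the robot and the scene stay as the last step left them, time stands still between calls to the robot, and variables do not carry over. Pictures are saved under pics/ and viewed, at most 14 in all, crops included, and the job is handed in when it is done.

```bash
ls; mkdir -p pics
python3 - <<'E'
from station import r
import cv2
s=r.sense();print(s['time_s'],s['tcp_pos'],s['ee_rot'],r.tip_extent)
for n in('top','side','wrist'):
    c=r.capture(n);cv2.imwrite(f'pics/{n}0.png',c['pixels'][:,:,::-1])
    print({k:v for k,v in c.items() if k!='pixels'})
E
```

```text
pics
0.0 [0.25047399 0.57198189 0.22946142] [[ 9.15928439e-01 -4.01340840e-01 -7.90629303e-04]
 [-4.01341611e-01 -9.15926235e-01 -2.01067847e-03]
 [ 8.28092665e-05  2.15895003e-03 -9.99997666e-01]] 0.008
{'fovy': 54.942214944513715, 'cx': 323.0283755309579, 'cy': 240.58126292655177, 'origin': array([ 0.51781817, -0.02866473,  1.06847561]), 'orientation': array([[-0.02925629, -0.9966737 ,  0.07606319],
       [-0.99902687,  0.03166823,  0.03069903],
       [-0.03300571, -0.07509103, -0.9966303 ]])}
{'fovy': 48.5626459164841, 'cx': 323.61230375196, 'cy': 241.94309321170186, 'origin': array([0.22701689, 0.59407627, 0.88260149]), 'orientation': array([[-0.84817989, -0.38428885,  0.3645723 ],
       [-0.52963408,  0.62676572, -0.57153519],
       [-0.00886682, -0.67785456, -0.73514255]])}
{'fovy': 71.28661942856127, 'cx': 320.82943907215315, 'cy': 240.85231404633478, 'T_tool_cam': array([[ 1.46942885e-03, -9.52828353e-01, -3.03506131e-01,
         8.33787162e-02],
       [ 9.99998903e-01,  1.45657805e-03,  2.68720676e-04,
        -6.13295522e-05],
       [ 1.86035690e-04, -3.03506192e-01,  9.52829448e-01,
        -1.53642059e-01],
       [ 0.00000000e+00,  0.00000000e+00,  0.00000000e+00,
         1.00000000e+00]])}
```

View pics/top0.png

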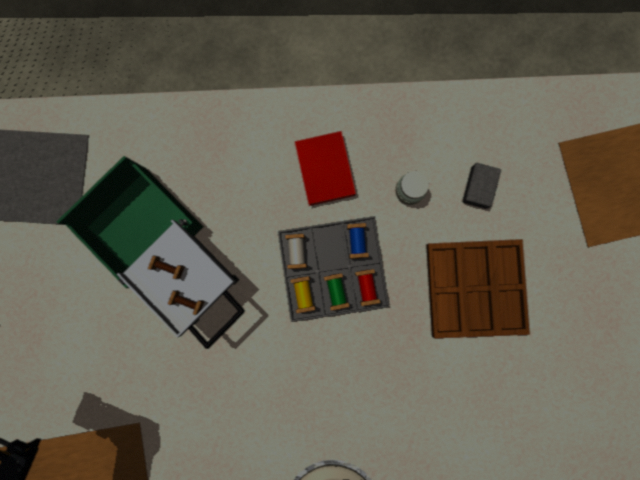

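View pics/side0.png

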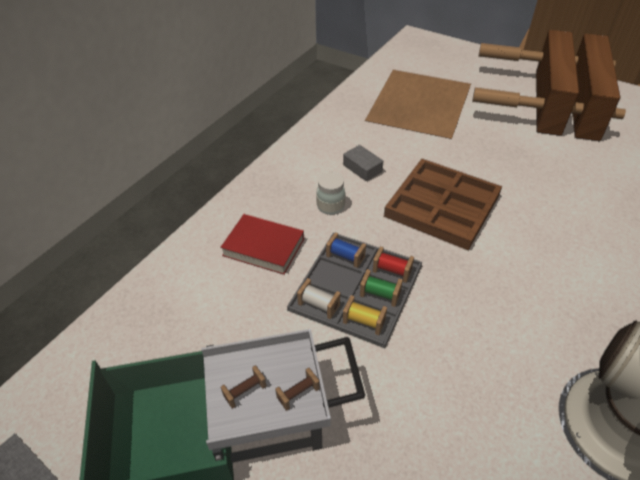

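The top view shows the white bobbin at (297,250), yellow (303,294), green (336,291), red (367,287) and blue (358,240). The rack is around (478,288), the tray bar runs from about (208,346) to (243,308), and there are two cores at (167,267) and (185,301). The side view agrees: 5 bobbins, 2 cores, bar at about (350,340)–(362,400).

```bash
cat > h.py <<'E'
import numpy as np, cv2
from station import r
def cam(n):
    s=r.sense(); c=r.capture(n)
    if n=='wrist':
        T=c['T_tool_cam'];R=np.array(s['ee_rot']);c['orientation']=R@T[:3,:3];c['origin']=np.array(s['tcp_pos'])+R@T[:3,3]
    c['f']=240/np.tan(np.radians(c['fovy']/2));return c
def ray(c,p):
    d=np.stack([(np.atleast_2d(p)[:,0]-c['cx'])/c['f'],(np.atleast_2d(p)[:,1]-c['cy'])/c['f'],np.ones(len(np.atleast_2d(p)))],1)
    d=d@np.array(c['orientation']).T;return d/np.linalg.norm(d,axis=1,keepdims=True)
def plane(c,p,z):
    d=ray(c,p);o=np.array(c['origin']);return o+d*((z-o[2])/d[:,2:])
def tri(c1,p1,c2,p2):
    A=np.zeros((3,3));b=np.zeros(3)
    D=[(c,ray(c,p)[0]) for c,p in((c1,p1),(c2,p2))]
    for c,d in D:
        M=np.eye(3)-np.outer(d,d);A+=M;b+=M@c['origin']
    x=np.linalg.solve(A,b)
    return x,max(np.linalg.norm((np.eye(3)-np.outer(d,d))@(x-c['origin'])) for c,d in D)
def proj(c,X):
    q=(np.atleast_2d(X)-c['origin'])@np.array(c['orientation']);return q[:,:2]/q[:,2:]*c['f']+[c['cx'],c['cy']]
HS={'red':((0,8),150,60),'green':((50,75),130,40),'yellow':((22,32),170,70),'blue':((108,125),150,50),'orange':((9,14),215,130)}
def blob(c,col,roi=None):
    h=cv2.cvtColor(c['pixels'],cv2.COLOR_RGB2HSV).astype(int);(a,b),s,v=HS[col]
    m=((h[...,0]>=a)&(h[...,0]<=b)&(h[...,1]>s)&(h[...,2]>v)).astype(np.uint8)
    return m
E
python3 - <<'E'
from h import *
t=cam('top');s=cam('side')
for n,(u,v) in dict(rack=(440,250),pocket=(478,312),stock=(320,272),bobW=(297,250),Y=(303,294),G=(336,291),R=(367,287),B=(358,240),end=(291,237),book=(325,170),bar=(224,328)).items():
    print(n,cv2.cvtColor(t['pixels'],cv2.COLOR_RGB2HSV)[v,u])
# rough pairs
for n,a,b in [('barA',(208,346),(362,398)),('barB',(243,308),(350,340)),('rackNL',(428,243),(386,211)),('rackNR',(522,240),(421,160)),('rackFR',(528,334),(501,186)),('rackNl',(433,337),(469,245)),
 ('W',(297,250),(319,298)),('Y',(303,294),(365,316)),('G',(336,291),(381,289)),('R',(367,287),(393,264)),('B',(358,240),(346,249)),('core',(167,267),(244,386)),('jar',(413,186),(330,184))]:
    print(n,*tri(t,a,s,b))
for n,i in(('top',t),('side',s)):
    im=i['pixels'][:,:,::-1]
    c=im[200:360,170:400] if n=='top' else im[220:420,220:440]
    cv2.imwrite(f'pics/{n}c.png',cv2.resize(c,None,fx=3,fy=3,interpolation=cv2.INTER_CUBIC)[:600,:690])
E
```

```text
rack [ 14 222  47]
pocket [ 13 210  74]
stock [23 19 53]
bobW [ 26  32 126]
Y [ 27 255 129]
G [ 66 202  87]
R [  1 247 128]
B [108 233 102]
end [ 15 163 103]
book [  0 255 112]
bar [60 39 13]
barA [0.38230273 0.24384523 0.11530403] 0.0013578426091799868
barB [0.45357842 0.16747796 0.11890504] 0.003505325005131664
rackNL [ 0.58358309 -0.23388776  0.02112314] 0.001275815466367085
rackNR [ 0.58661617 -0.43829375  0.0303901 ] 0.002592409480695159
rackFR [ 0.38020748 -0.4352877   0.04014112] 0.0013595470451732605
rackNl [ 0.37690258 -0.23369742  0.02245064] 0.0018171209805588997
W [0.57802139 0.06305414 0.02780323] 0.00030289010873399067
Y [0.47899603 0.05223702 0.02703066] 0.000669725196100731
G [ 0.48347836 -0.02214972  0.02714698] 0.0005168704917255537
R [ 0.49114713 -0.09128984  0.03089621] 0.00119418174122317
B [ 0.59631974 -0.07509541  0.03204332] 0.0006523808610670401
core [0.54676301 0.32609445 0.12215301] 0.0015031949210215646
jar [ 0.70803525 -0.19509861  0.07571362] 0.0025136180933484987
```

```bash
python3 -m jog '1 28 -61 10 -4;1 28 -61 10 -4;1 28 -61 0 -4;1 28 -61 0 -4;1 28 -61 0 -4'; python3 -m jog '1 28 -61 0 -3.3;1 0 0 0 0;1 0 0 0 0'
python3 - <<'E'
from h import *
s=r.sense();print(s['tcp_pos'],s['time_s'],s['ee_rot'][:,1])
w=cam('wrist');cv2.imwrite('pics/w1.png',w['pixels'][:,:,::-1])
print(proj(w,[[.382,.244,.12],[.4536,.1675,.12],[.418,.2057,.12]]))
E
```

```text
time_s: 0.88
tcp_pos: [0.3809, 0.2878, 0.2492]
ee_rot: [[0.722, -0.692, 0.0], [-0.692, -0.722, 0.0], [-0.0, -0.001, -1.0]]
wrist_force: [0.5, -0.2, -0.7]
gripper_width: 1.002
gripper_force: 0.0
time_s: 1.25
tcp_pos: [0.4067, 0.2329, 0.2491]
ee_rot: [[0.682, -0.731, 0.0], [-0.731, -0.682, 0.0], [-0.0, -0.0, -1.0]]
wrist_force: [-0.4, 0.3, -0.3]
gripper_width: 0.999
gripper_force: 0.0
[0.40670477 0.23291814 0.24908388] 1.25 [-7.31180685e-01 -6.82183670e-01 -4.96822327e-04]
[[332.22958695 260.12324807]
 [333.55717528 138.84692377]
 [332.72791621 202.65530566]]
```

View pics/w1.png

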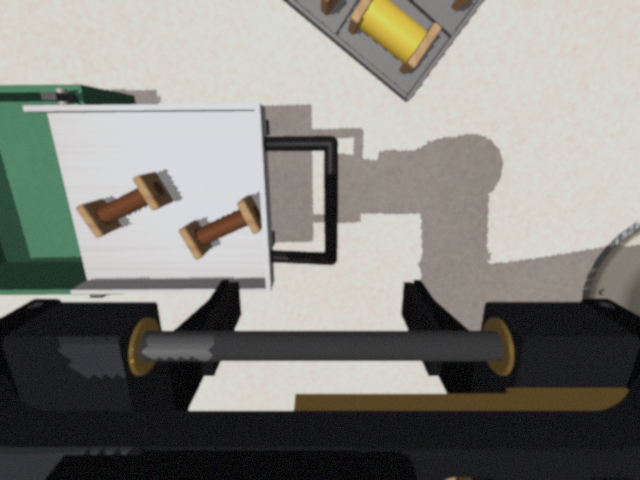

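The wrist view shows the bar nearly vertical at column 332, rows 140–262, and both cores on the tray. This agrees with the triangulated bar.

Run:
```python
from h import *
s=r.sense();w=cam('wrist');t=cam('top')
g=w['pixels'].max(2);m=(g<40).astype(np.uint8);m[:,:315]=0;m[:,345:]=0;m[:150]=0;m[250:]=0
v,u=np.nonzero(m);k=np.polyfit(v,u,1);print(k)
P=plane(w,[[np.polyval(k,y),y] for y in(138,262,200)],.12);print(P)
d=P[0]-P[1];print(np.degrees(np.arctan2(d[1],d[0])),np.linalg.norm(d))
print('tri mid',tri(w,[np.polyval(k,200),200],t,[225.5,327]))
c=(P[0]+P[1])/2;print('delta mm',(c-s['tcp_pos'])*1000)
yy=s['ee_rot'][:,1];print(np.degrees(np.arctan2(-yy[1],-yy[0])))
```

```text
[-1.56462730e-02  3.34447553e+02]
[[0.45465973 0.16837899 0.12      ]
 [0.38176553 0.24701489 0.12      ]
 [0.42028468 0.20546168 0.12      ]]
-47.169984747997106 0.10722485084319916
tri mid (array([0.41933459, 0.20601444, 0.11677793]), np.float64(0.00048415703212817564))
delta mm [  11.72260465  -25.82235599 -129.01136102]
43.087668221524595
```

```bash
python3 -m jog '0.45 12 -26 0 0;0.45 0 0 0 0;0.45 0 0 0 0;0.45 0 0 -40 0;0.45 0 0 0 0' | tail -6;  python3 -m jog '0.45 0 0 -50 0;0.45 0 0 -50 0;0.45 0 0 0 0;0 0 0 0 0;0 0 0 0 0'; python3 -m jog '0 0 0 0 0;0 0 0 0 0'
```

```text
time_s: 2.02
tcp_pos: [0.4167, 0.2064, 0.2067]
ee_rot: [[0.683, -0.73, -0.005], [-0.73, -0.683, -0.004], [-0.0, 0.007, -1.0]]
wrist_force: [-0.0, 0.9, 0.6]
gripper_width: 0.525
gripper_force: 0.0
time_s: 2.65
tcp_pos: [0.4199, 0.2083, 0.1114]
ee_rot: [[0.683, -0.73, 0.004], [-0.73, -0.683, 0.003], [0.0, -0.005, -1.0]]
wrist_force: [0.5, -0.4, -0.3]
gripper_width: 0.307
gripper_force: 0.0
time_s: 2.9
tcp_pos: [0.4192, 0.2075, 0.1101]
ee_rot: [[0.683, -0.731, 0.002], [-0.731, -0.683, 0.002], [0.0, -0.003, -1.0]]
wrist_force: [-0.9, 0.2, 4.8]
gripper_width: 0.124
gripper_force: 30.0
```

```bash
python3 -m jog '0 4 3.7 33.4 0;0 0 0 0 0;0 7.7 7.1 32.2 0;0 0 0 0 0;0 0 0 0 0'; python3 -m jog '0 11.1 10.3 30.3 0;0 0 0 0 0;0 14.3 13.2 27.6 0;0 0 0 0 0;0 0 0 0 0'; python3 -m jog '0 17.2 15.9 24.5 0;0 0 0 0 0;0 19.7 18.2 20.7 0;0 0 0 0 0;0 0 0 0 0'
python3 - <<'E'
from h import *
for n in('top','side'):
    c=cam(n);cv2.imwrite(f'pics/{n}2.png',c['pixels'][:,:,::-1])
a=cv2.imread('pics/top2.png')[120:370,30:290];b=cv2.imread('pics/side2.png')[240:480,60:400]
cv2.imwrite('pics/m2.png',np.hstack([cv2.resize(a,(390,375)),cv2.resize(b,(400,375))]))
E
```

```text
time_s: 3.52
tcp_pos: [0.4297, 0.2173, 0.1731]
ee_rot: [[0.682, -0.731, -0.001], [-0.731, -0.682, -0.0], [-0.0, 0.001, -1.0]]
wrist_force: [0.5, 0.1, -3.0]
gripper_width: 0.126
gripper_force: 30.0
time_s: 4.15
tcp_pos: [0.4526, 0.2389, 0.2306]
ee_rot: [[0.682, -0.731, -0.008], [-0.731, -0.682, -0.005], [-0.001, 0.009, -1.0]]
wrist_force: [-7.2, -3.0, 2.6]
gripper_width: 0.125
gripper_force: 30.0
time_s: 4.78
tcp_pos: [0.4905, 0.2736, 0.2793]
ee_rot: [[0.684, -0.73, -0.003], [-0.73, -0.683, -0.004], [0.001, 0.005, -1.0]]
wrist_force: [-11.1, -3.0, 12.6]
gripper_width: 0.126
gripper_force: 30.1
```

View pics/m2.png

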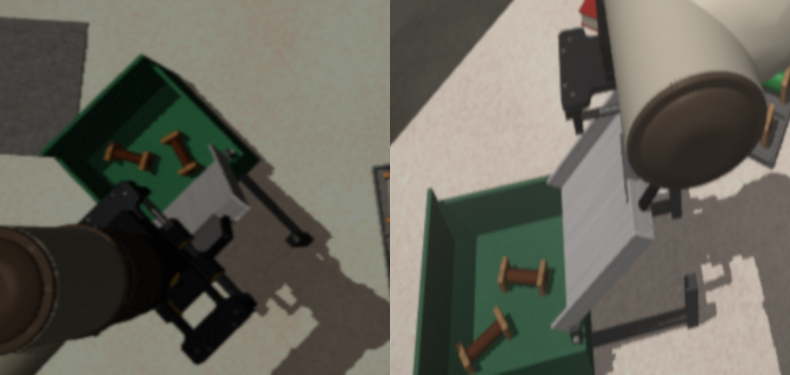

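Both cores are in the green box and the tray is empty. I'll lower the tray back along the same arc.

```bash
python3 -m jog '0 -19.7 -18.2 -20.7 0;0 0 0 0 0;0 -17.2 -15.9 -24.5 0;0 0 0 0 0;0 -14.3 -13.2 -27.6 0' | grep -E 'tcp|force'; python3 -m jog '0 0 0 0 0;0 -11.1 -10.3 -30.3 0;0 0 0 0 0;0 -7.7 -7.1 -32.2 0;0 0 0 0 0' | grep -E 'tcp|force'; python3 -m jog '0 -4 -3.7 -33.4 0;0 0 0 0 0;0 0 0 0 0;0.4 0 0 0 0;0.4 0 0 0 0'; python3 -m jog '0.45 0 0 40 0;0.5 0 0 50 0;0.9 0 0 40 0;0.95 0 0 0 0;0.95 0 0 0 0'
```

```text
tcp_pos: [0.4413, 0.2275, 0.2058]
wrist_force: [1.2, -1.7, -0.9]
gripper_force: 30.0
tcp_pos: [0.4219, 0.2104, 0.1417]
wrist_force: [-4.9, -0.7, -1.6]
gripper_force: 30.0
time_s: 6.75
tcp_pos: [0.4201, 0.2086, 0.1102]
ee_rot: [[0.683, -0.73, 0.004], [-0.73, -0.683, 0.003], [0.0, -0.005, -1.0]]
wrist_force: [0.0, 0.3, 0.4]
gripper_width: 0.268
gripper_force: 0.0
time_s: 7.38
tcp_pos: [0.4185, 0.2071, 0.2389]
ee_rot: [[0.683, -0.731, 0.0], [-0.731, -0.683, 0.001], [-0.001, -0.001, -1.0]]
wrist_force: [-0.0, -0.4, -0.1]
gripper_width: 0.753
gripper_force: 0.0
```

```bash
python3 -m jog '0.95 30 -47 30 -9;0.95 30 -47 30 -9;0.95 30 -47 30 -9;0.95 30 -47 0 -8.5;0.95 0 0 0 0'|head -0; python3 -m jog '0.95 0 0 0 0'
python3 - <<'E'
from h import *
w=cam('wrist');cv2.imwrite('pics/w3.png',w['pixels'][:,:,::-1])
E
```

```text
time_s: 8.12
tcp_pos: [0.5371, 0.0206, 0.3262]
ee_rot: [[0.131, -0.991, -0.003], [-0.991, -0.131, -0.001], [0.0, 0.003, -1.0]]
wrist_force: [-0.6, 0.8, -0.1]
gripper_width: 0.949
gripper_force: 0.0Exception ignored on flushing sys.stdout:
BrokenPipeError: [Errno 32] Broken pipe
```

View pics/w3.png

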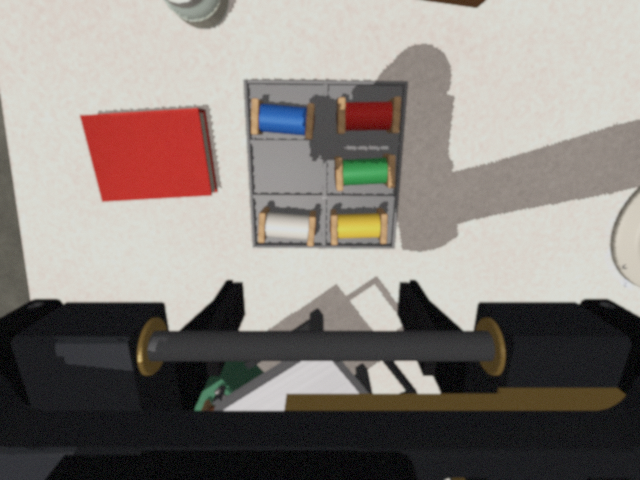

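The wrist view shows blue (285,119), red (370,116), green (365,173), white (289,226) and yellow (360,226), all lying lengthwise in their compartments. The (+x, middle) compartment is empty.

```bash
cat >> h.py <<'E'
from scipy import ndimage as nd
ROUGH=dict(white=(.578,.063),yellow=(.479,.052),green=(.4835,-.022),red=(.491,-.091),blue=(.596,-.075))
def bob(c,col,g=None,z=.026,rad=.045):
    g=ROUGH[col] if g is None else g
    p=proj(c,[*g,z])[0]; R=np.linalg.norm(proj(c,[g[0]+rad,g[1],z])[0]-p)
    h=cv2.cvtColor(c['pixels'],cv2.COLOR_RGB2HSV).astype(int)
    if col=='white': m=(h[...,1]<60)&(h[...,2]>110)
    else: (a,b),s,v=HS[col]; m=(h[...,0]>=a)&(h[...,0]<=b)&(h[...,1]>s)&(h[...,2]>v)
    Y,X=np.mgrid[:480,:640]; m&=np.hypot(X-p[0],Y-p[1])<R
    m=nd.binary_opening(m,iterations=1); L,n=nd.label(m)
    if not n: return None
    i=1+np.argmax(nd.sum(m,L,range(1,n+1))); ys,xs=np.nonzero(L==i)
    (u,v),sz,_=q=cv2.minAreaRect(np.stack([xs,ys],1).astype(np.float32)); B=cv2.boxPoints(q)
    P=plane(c,B,z); e=[P[1]-P[0],P[2]-P[1]]; k=max(e,key=np.linalg.norm)
    yaw=np.degrees(np.arctan2(k[1],k[0])); yaw=(yaw+90)%180-90
    return dict(px=np.array([u,v]),pos=plane(c,[u,v],z)[0],yaw=yaw,size=sorted(np.round([np.linalg.norm(x)*1000 for x in e])),n=len(xs))
E
python3 - <<'E'
from h import *
w=cam('wrist');t=cam('top')
for c in ROUGH:
    a=bob(w,c);b=bob(t,c)
    print(c,np.round(a['pos'][:2]*1000),round(a['yaw'],1),a['size'],'| top',np.round(b['pos'][:2]*1000),b['size'],'tri',np.round(tri(w,a['px'],t,b['px'])[0]*1000))
h=cv2.cvtColor(w['pixels'],cv2.COLOR_RGB2HSV)
print(h[[119,119,173,226,226],[255,309,340,262,332]])
print(nd.__name__, plane(w,[[247,80],[407,82],[395,247],[254,247]],.015))
E
```

```text
Traceback (most recent call last):
TypeError: 'NoneType' object is not subscriptable
```

```bash
sed -i "s/m=(h\[...,1\]<60)&(h\[...,2\]>110)/m=(h[...,1]<60)\&(h[...,2]>(90 if 'T_tool_cam' not in c else 110))/" h.py
python3 - <<'E'
from h import *
w=cam('wrist');t=cam('top');w['T_tool_cam']
for c in ROUGH:
    a=bob(w,c);b=bob(t,c)
    for n,k in(('w',a),('t',b)):
        print(c,n,k and (np.round(k['pos'][:2]*1000),round(k['yaw'],1),k['size']))
    if a and b: print('tri',np.round(tri(w,a['px'],t,b['px'])[0]*1000))
    else: 
        for q in(w,t):
            u,v=proj(q,[*ROUGH[c],.026])[0].astype(int);print(u,v,cv2.cvtColor(q['pixels'],cv2.COLOR_RGB2HSV)[v-2:v+3,u])
P=plane(w,[[247,80],[407,82],[395,247],[254,247]],.015);print(P[:,:2])
E
```

```text
white w (array([578.,  68.]), np.float64(7.7), [np.float64(42.0), np.float64(61.0)])
white t None
287 223 [[ 16  18 207]
 [ 16  18 212]
 [ 20  14 214]
 [ 27  12 216]
 [ 30   7 217]]
297 249 [[ 13  96  56]
 [ 14 105  56]
 [ 14  96  56]
 [ 16 101  58]
 [ 15  95  59]]
yellow w (array([480.,  40.]), np.float64(9.5), [np.float64(9.0), np.float64(53.0)])
yellow t None
358 224 [[ 24 163 214]
 [ 25 161 217]
 [ 26 156 216]
 [ 26 158 215]
 [ 27 152 216]]
303 293 [[ 13  96  61]
 [ 14  92  61]
 [ 15  94  60]
 [ 15 100  61]
 [ 14  98  60]]
green w (array([482., -24.]), np.float64(10.1), [np.float64(31.0), np.float64(55.0)])
green t (array([482., -22.]), np.float64(7.2), [np.float64(26.0), np.float64(57.0)])
tri [481. -23.  17.]
red w (array([489., -93.]), np.float64(7.8), [np.float64(32.0), np.float64(59.0)])
red t (array([490., -92.]), np.float64(7.4), [np.float64(12.0), np.float64(55.0)])
tri [490. -92.  35.]
blue w (array([594., -86.]), np.float64(-0.4), [np.float64(11.0), np.float64(47.0)])
blue t (array([596., -73.]), np.float64(2.3), [np.float64(31.0), np.float64(57.0)])
tri [586. -75. 129.]
[[ 0.64901169 -0.11337848]
 [ 0.44759716 -0.13847089]
 [ 0.41811393  0.08071983]
 [ 0.62351919  0.10864619]]
```

```bash
sed -i "s/^HS=.*/HS={'red':((0,6),140,60),'green':((50,80),110,40),'yellow':((22,34),110,70),'blue':((104,125),110,50)}/" h.py; python3 -m jog '0.95 -16 -38 -42 0;0.95 -16 -38 -42 0;0.95 -16 -37 -42 0;0.95 0 0 0 0;0.95 0 0 0 0'
cat > look.py <<'E'
import sys
from h import *
col=sys.argv[1]; g=[float(x) for x in sys.argv[2:4]] or None
s=r.sense();w=cam('wrist');a=bob(w,col,g)
R=np.array(s['ee_rot']);y=-R[:,1];ty=np.degrees(np.arctan2(y[1],y[0]));ty=(ty+90)%180-90
print(s['time_s'],'tcp',np.round(np.array(s['tcp_pos'])*1000,1),'yaw',round(ty,1),'grip',round(s['gripper_width'],3))
if a: print(col,np.round(a['pos']*1000,1),'yaw',round(a['yaw'],1),a['size'],a['px'].round(),'delta',np.round((a['pos']-s['tcp_pos'])*1000,1),'turn',round(a['yaw']-ty,1))
if len(sys.argv)>4: cv2.imwrite(sys.argv[4],w['pixels'][:,:,::-1])
E
python3 look.py red .489 -.092 pics/red1.png
```

```text
time_s: 9.0
tcp_pos: [0.4904, -0.0918, 0.2028]
ee_rot: [[0.133, -0.991, 0.002], [-0.991, -0.133, -0.0], [0.001, -0.002, -1.0]]
wrist_force: [-0.2, 0.2, 0.6]
gripper_width: 0.949
gripper_force: 0.0
9.0 tcp [490.4 -91.8 202.8] yaw 7.6 grip 0.949
red [491.8 -92.3  26. ] yaw 7.7 [np.float64(33.0), np.float64(59.0)] [320. 220.] delta [   1.3   -0.4 -176.8] turn 0.1
```

View pics/red1.png

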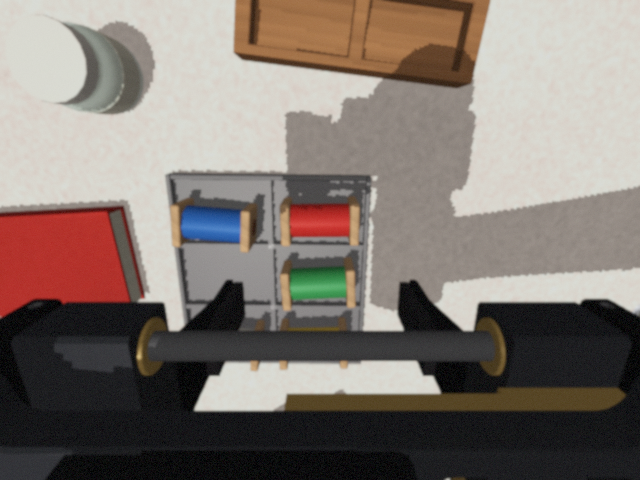

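The red bobbin is centred between the fingers at (320,220), its measured size matches, and the gap to blue is about 25 mm. I'll pick it.

```bash
python3 -m jog '0.95 1 0 -55 0;0.95 0 0 -55 0;0.95 0 0 -44 0;0.95 0 0 -10 0;0.95 0 0 0 0'; python3 -m jog '0 0 0 0 0;0 0 0 0 0;0 0 0 0 0;0 0 0 40 0;0 0 0 60 0'
```

```text
time_s: 9.68
tcp_pos: [0.492, -0.0916, 0.0388]
ee_rot: [[0.133, -0.991, 0.002], [-0.991, -0.133, -0.0], [0.0, -0.002, -1.0]]
wrist_force: [-0.2, 0.2, 0.2]
gripper_width: 0.953
gripper_force: 0.0
time_s: 10.3
tcp_pos: [0.4888, -0.0924, 0.1378]
ee_rot: [[0.131, -0.991, -0.005], [-0.991, -0.131, -0.0], [-0.0, 0.005, -1.0]]
wrist_force: [1.1, 0.3, -0.8]
gripper_width: 0.872
gripper_force: 30.0
```

```bash
python3 -m jog '0 -2 -40 40 0;0 -2 -40 40 0;0 -2 -40 40 -3;0 -2 -40 20 -3;0 0 0 0 0'|tail -2;python3 -m jog '0 0 0 0 0'
python3 - <<'E'
from h import *
w=cam('wrist');cv2.imwrite('pics/r1.png',w['pixels'][:,:,::-1])
print(proj(w,[.482,-.335,.033]))
E
```

```text
gripper_width: 0.869
gripper_force: 30.0
time_s: 11.05
tcp_pos: [0.4815, -0.2518, 0.2771]
ee_rot: [[0.026, -1.0, -0.001], [-1.0, -0.026, 0.001], [-0.001, 0.001, -1.0]]
wrist_force: [0.4, -1.0, -0.5]
gripper_width: 0.868
gripper_force: 30.0
[[321.71284996 134.33724934]]
```

View pics/r1.png

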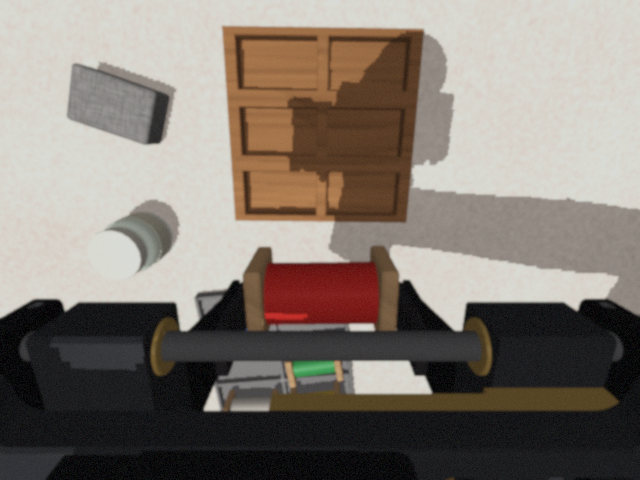

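The rack is seen squarely, with corners near (224,27), (423,31), (406,221) and (236,219). The red bobbin is firmly held.

Run:
```python
from h import *
s=r.sense();w=cam('wrist');t=cam('top')
def corners(c,roi):
    h=cv2.cvtColor(c['pixels'],cv2.COLOR_RGB2HSV);m=((h[...,0]>4)&(h[...,0]<22)&(h[...,1]>90)).astype(np.uint8)
    x0,y0,x1,y1=roi;k=np.zeros_like(m);k[y0:y1,x0:x1]=m[y0:y1,x0:x1]
    k=cv2.morphologyEx(k,cv2.MORPH_OPEN,np.ones((5,5)))
    ct=max(cv2.findContours(k,0,2)[0],key=cv2.contourArea);hl=cv2.convexHull(ct)
    return cv2.approxPolyDP(hl,8,True)[:,0].astype(float)
a=corners(w,(200,10,450,235));print(a)
P=plane(w,a,.033)[:,:2];C=P.mean(0);print(P.round(4),C)
for i in range(len(a)):
    d=P[(i+1)%len(a)]-P[i];print(np.linalg.norm(d).round(4),np.degrees(np.arctan2(d[1],d[0])).round(1)%90)
b=corners(t,(400,220,560,350));print(b)
for q in a:
    X=plane(w,q,.033)[0];p=proj(t,X)[0];j=b[np.argmin(np.linalg.norm(b-p,axis=1))]
    if np.linalg.norm(j-p)<12: print('tri',tri(w,q,t,j))
    else: print(p)
```

```text
[[224.  27.]
 [422.  30.]
 [404. 221.]
 [236. 218.]]
[[ 0.5863 -0.4375]
 [ 0.3811 -0.4408]
 [ 0.3784 -0.2365]
 [ 0.5837 -0.2344]] [ 0.48236859 -0.33730633]
0.2052 0.9000000000000057
0.2043 0.7999999999999972
0.2053 0.6
0.2031 0.7000000000000028
[[547. 276.]
 [559. 279.]
 [559. 345.]
 [535. 317.]]
[521.52108866 239.03654591]
[528.86624011 332.52431395]
[434.86115848 336.14327697]
[429.53426069 243.08482659]
```

```bash
python3 -m jog '0 17 -51 -20 -0.7;0 17 -51 -40 0;0 16.5 -52 -60 0;0 0 0 -60 0;0 0 0 0 0'; python3 -m jog '0 0 0 0 0'
python3 - <<'E'
from h import *
w=cam('wrist');cv2.imwrite('pics/r2.png',w['pixels'][:,:,::-1])
E
```

```text
time_s: 11.82
tcp_pos: [0.5243, -0.3885, 0.1078]
ee_rot: [[0.014, -1.0, -0.013], [-1.0, -0.015, 0.007], [-0.007, 0.013, -1.0]]
wrist_force: [-0.4, -0.3, -0.4]
gripper_width: 0.868
gripper_force: 30.0
time_s: 11.95
tcp_pos: [0.5296, -0.391, 0.1166]
ee_rot: [[0.017, -1.0, 0.002], [-1.0, -0.017, -0.003], [0.003, -0.002, -1.0]]
wrist_force: [-0.6, -0.5, -0.2]
gripper_width: 0.871
gripper_force: 30.0
```

View pics/r2.png

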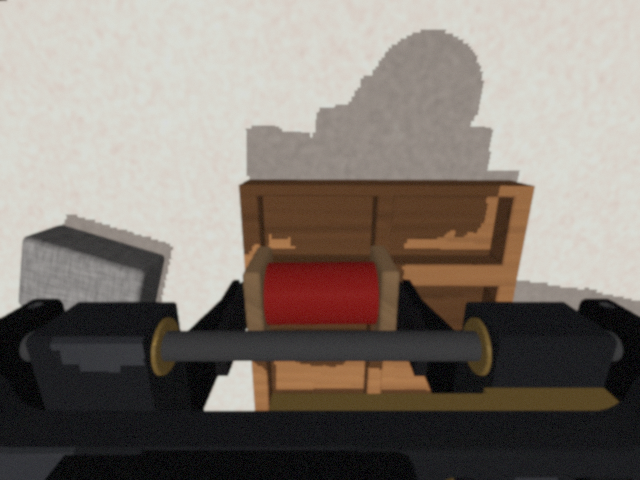

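The held bobbin is over the far pocket at columns 262–373, but about 15 mm short in y. I'll correct that and lower.

```bash
python3 -m jog '0 2.4 -15.2 -10 -0.2;0 0 0 -25 0;0 0 0 0 0;0 0 0 0 0'|grep -E "tcp|ee|_force"
```

```text
tcp_pos: [0.5311, -0.4069, 0.0807]
ee_rot: [[0.012, -1.0, 0.002], [-1.0, -0.012, -0.002], [0.002, -0.002, -1.0]]
wrist_force: [0.3, -0.5, -0.7]
gripper_force: 30.0
```

```bash
python3 -m jog '0 0.8 0.6 -18 0;0 0 0 -16 0;0 0 0 0 0;0 0 0 0 0'|grep -E "tcp|_force|width"
python3 - <<'E'
from h import *
w=cam('wrist');cv2.imwrite('pics/r3.png',w['pixels'][150:400,180:460,::-1])
E
```

```text
tcp_pos: [0.5308, -0.4052, 0.0443]
wrist_force: [-0.4, 0.2, -0.9]
gripper_width: 0.871
gripper_force: 30.0
```

View pics/r3.png

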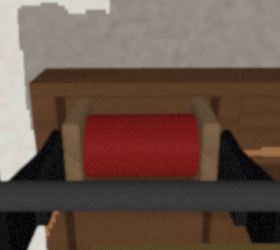

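The bobbin sits inside the pocket walls with no side force. I'll release, rise and go back for green.

```bash
python3 -m jog '0.95 0 0 0 0;0.95 0 0 0 0;0.95 0 0 0 0;0.95 0 0 40 0;0.95 0 0 50 0'|grep -E "tcp|_force|width"; python3 -m jog '0.95 -8 50 30 3;0.95 -8 55 30 3;0.95 -8 55 0 0;0.95 -8 55 0 0;0.95 -8 55 0 0'>/dev/null; python3 -m jog '0.95 -8 55 0 0;0.95 0 55 0 0;0.95 0 0 0 0;0.95 0 0 0 0'; python3 look.py green .482 -.023
```

```text
tcp_pos: [0.5304, -0.4052, 0.135]
wrist_force: [1.5, -0.1, 0.5]
gripper_width: 0.948
gripper_force: 0.0
time_s: 14.8
tcp_pos: [0.4832, -0.026, 0.1952]
ee_rot: [[0.117, -0.993, 0.0], [-0.993, -0.117, 0.0], [0.0, -0.0, -1.0]]
wrist_force: [-0.5, 0.2, -0.2]
gripper_width: 0.952
gripper_force: 0.0
14.8 tcp [483.2 -26.  195.2] yaw 6.7 grip 0.952
green [484.6 -23.3  26. ] yaw 10.4 [np.float64(33.0), np.float64(58.0)] [319. 225.] delta [   1.3    2.7 -169.2] turn 3.7
```

```bash
python3 -m jog '0.95 1.3 2.7 -50 3.6;0.95 0 0 -50 0;0.95 0 0 -46 0;0.95 0 0 -10 0;0.95 0 0 0 0'|grep -E "tcp|_force|width"; python3 -m jog '0 0 0 0 0;0 0 0 0 0;0 0 0 0 0;0 0 0 40 0;0 0 -20 55 -3'|grep -E "tcp|_force|width"; python3 -m jog '0 10 -50 20 -3;0 10 -50 0 -3.5;0 10 -50 0 0;0 10 -50 0 0;0 10 -50 0 0'>/dev/null; python3 -m jog '0 -2 -50 0 0;0 0 -50 0 0;0 0 0 0 0;0 0 0 0 0'
```

```text
tcp_pos: [0.4851, -0.0241, 0.0392]
wrist_force: [-0.1, 0.7, -0.5]
gripper_width: 0.949
gripper_force: 0.0
tcp_pos: [0.4836, -0.043, 0.1343]
wrist_force: [1.7, 0.7, -0.5]
gripper_width: 0.869
gripper_force: 30.0
time_s: 17.23
tcp_pos: [0.5321, -0.3929, 0.1536]
ee_rot: [[0.013, -1.0, -0.001], [-1.0, -0.013, 0.001], [-0.001, 0.001, -1.0]]
wrist_force: [0.8, 0.3, -0.4]
gripper_width: 0.87
gripper_force: 30.0
```

```bash
python3 -m jog '0 -1 56.7 0 0;0 0 0 0 0;0 0 0 -50 0;0 0 0 0 0;0 0 0 0 0'|grep -E "tcp|_force|width"
```

```text
tcp_pos: [0.5325, -0.3369, 0.1054]
wrist_force: [0.6, -0.2, 0.1]
gripper_width: 0.867
gripper_force: 30.0
```

```bash
python3 -m jog '0 -1 0.6 -30 0;0 0 0 -20 0;0 0 0 -9 0;0 0 0 0 0;0 0 0 0 0'|grep -E "tcp|_force|width"
python3 - <<'E'
from h import *
w=cam('wrist');cv2.imwrite('pics/r4.png',w['pixels'][120:420,150:490,::-1])
E
```

```text
tcp_pos: [0.5317, -0.3366, 0.0465]
wrist_force: [0.2, 0.8, 1.2]
gripper_width: 0.873
gripper_force: 30.0
```

View pics/r4.png

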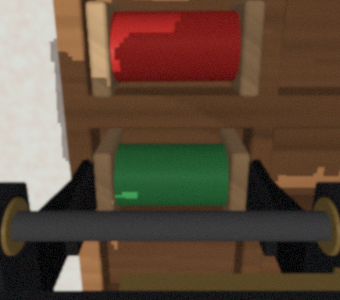

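Red lies flat in its pocket and green is between its pocket walls. I'll release and fetch yellow, using (0.479, 0.052).

```bash
python3 -m jog '0.95 0 0 0 0;0.95 0 0 0 0;0.95 0 0 0 0;0.95 0 0 40 0;0.95 0 0 50 0'|grep -E "tcp|_force|width"; python3 -m jog '0.95 -8 50 30 3;0.95 -8 55 30 3;0.95 -8 55 0 0;0.95 -8 55 0 0;0.95 -8 55 0 0'>/dev/null; python3 -m jog '0.95 -8 55 0 0;0.95 -5 59 0 0;0.95 0 0 0 0;0.95 0 0 0 0'|grep -E "tcp|_force|width"; python3 look.py yellow .479 .052;python3 look.py white .578 .065;python3 look.py blue .596 -.075
```

```text
tcp_pos: [0.5296, -0.3358, 0.1344]
wrist_force: [0.5, -1.3, 0.9]
gripper_width: 0.948
gripper_force: 0.0
tcp_pos: [0.4774, 0.0474, 0.1946]
wrist_force: [0.0, -0.6, -0.2]
gripper_width: 0.95
gripper_force: 0.0
20.275 tcp [477.4  47.4 194.6] yaw 6.8 grip 0.95
yellow [480.3  51.9  26. ] yaw 9.1 [np.float64(34.0), np.float64(61.0)] [317. 227.] delta [   2.8    4.5 -168.6] turn 2.3
20.325 tcp [477.5  46.8 194.5] yaw 6.7 grip 0.952
white [582.1  68.   26. ] yaw 6.8 [np.float64(42.0), np.float64(61.0)] [214. 231.] delta [ 104.6   21.2 -168.5] turn 0.1
20.375 tcp [477.6  46.4 194.5] yaw 6.7 grip 0.95
blue [602.8 -74.2  26. ] yaw 3.6 [np.float64(34.0), np.float64(60.0)] [194.  73.] delta [ 125.2 -120.6 -168.5] turn -3.1
```

```bash
python3 -m jog '0.95 2.7 5.5 -50 2.3;0.95 0 0 -50 0;0.95 0 0 -46 0;0.95 0 0 -9.5 0;0.95 0 0 0 0'|grep -E "tcp|_force|width"; python3 -m jog '0 0 0 0 0;0 0 0 0 0;0 0 0 0 0;0 0 0 40 0;0 0 -20 55 -3'|grep -E "tcp|_force|width"; python3 -m jog '0 10 -50 20 -3;0 10 -55 0 -2.5;0 10 -55 0 0;0 10 -50 0 0;0 10 -50 0 0'>/dev/null; python3 -m jog '0 1 -40 0 0;0 0 0 0 0;0 0 0 0 0'
```

```text
tcp_pos: [0.481, 0.0523, 0.0395]
wrist_force: [0.6, -0.8, 0.9]
gripper_width: 0.949
gripper_force: 0.0
tcp_pos: [0.4795, 0.0331, 0.1345]
wrist_force: [1.8, 1.0, -1.3]
gripper_width: 0.868
gripper_force: 30.0
time_s: 22.68
tcp_pos: [0.5309, -0.2667, 0.154]
ee_rot: [[0.009, -1.0, -0.0], [-1.0, -0.009, 0.001], [-0.001, 0.0, -1.0]]
wrist_force: [-1.2, 0.4, -1.3]
gripper_width: 0.87
gripper_force: 30.0
```

```bash
python3 -m jog '0 -0.4 0.5 -50 0;0 0 0 -30 0;0 0 0 -18 0;0 0 0 -9 0;0 0 0 0 0'|grep -E "tcp|_force|width"; python3 -m jog '0 0 0 0 0;0.95 0 0 0 0;0.95 0 0 0 0;0.95 0 0 0 0;0.95 0 0 30 0'|grep -E "tcp|_force|width"
python3 - <<'E'
from h import *
w=cam('wrist');cv2.imwrite('pics/r5.png',w['pixels'][:,:,::-1])
E
```

```text
tcp_pos: [0.5315, -0.2658, 0.0476]
wrist_force: [-0.6, 0.9, -1.5]
gripper_width: 0.871
gripper_force: 30.0
tcp_pos: [0.5291, -0.2662, 0.0752]
wrist_force: [0.6, -0.8, -0.8]
gripper_width: 0.95
gripper_force: 0.0
```

View pics/r5.png

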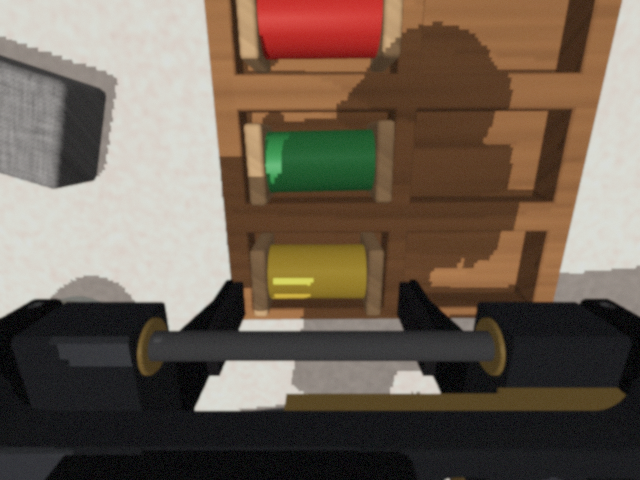

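Red, green and yellow all lie inside their pockets, in one column on the left side of the picture. Next is white.

```bash
python3 -m jog '0.95 0 0 50 0;0.95 0 30 40 3;0.95 10 50 30 3;0.95 10 50 0 0;0.95 10 50 0 0'>/dev/null; python3 -m jog '0.95 10 50 0 0;0.95 11 50 0 0;0.95 0 50 0 0;0.95 0 0 0 0;0.95 0 0 0 0'|grep -E "tcp|_force|width"; python3 look.py white .580 .065;python3 look.py blue .598 -.075
```

```text
tcp_pos: [0.5818, 0.0633, 0.1971]
wrist_force: [0.7, 0.1, -0.4]
gripper_width: 0.947
gripper_force: 0.0
25.225 tcp [581.8  63.3 197.1] yaw 6.6 grip 0.947
white [576.5  68.   26. ] yaw 6.7 [np.float64(42.0), np.float64(61.0)] [325. 227.] delta [  -5.3    4.7 -171.1] turn 0.1
25.275 tcp [581.8  62.7 197.1] yaw 6.5 grip 0.949
blue [596.8 -74.8  26. ] yaw 3.2 [np.float64(34.0), np.float64(59.0)] [321.  69.] delta [  15.  -137.5 -171.1] turn -3.3
```

Run:
```python
from h import *
w=cam('wrist');h=cv2.cvtColor(w['pixels'],cv2.COLOR_RGB2HSV).astype(int)
for v in range(195,262,3): print(v,h[v,325],h[v,300])
p=((h[...,0]>8)&(h[...,0]<22)&(h[...,1]>70)&(h[...,2]>60));p[:180]=0;p[275:]=0;p[:,:270]=0;p[:,380:]=0
L,n=nd.label(p)
for i in range(1,n+1):
    y,x=np.nonzero(L==i)
    if len(x)>60: print(len(x),x.min(),x.max(),y.min(),y.max(),plane(w,[[x.mean(),y.min()],[x.mean(),y.max()]],.047)[:,:2].round(4).tolist())
```

```text
195 [ 15   8 128] [173  13  76]
198 [ 10   7 116] [165   7  75]
201 [ 0  7 76] [15  7 76]
204 [90  3 75] [23 14 75]
207 [30  3 83] [ 13  21 109]
210 [ 18  23 132] [ 18  22 151]
213 [ 17  21 170] [ 18  17 178]
216 [ 18  20 190] [ 21  17 195]
219 [ 19  18 202] [ 17  17 209]
222 [ 18  16 213] [ 22  13 216]
225 [ 30   9 216] [ 45   5 218]
228 [ 40   4 218] [ 90   2 219]
231 [ 45   5 219] [ 35   7 217]
234 [ 21  12 217] [ 21  15 215]
237 [ 16  18 213] [ 18  16 206]
240 [ 16  20 194] [ 18  15 170]
243 [  5  10 154] [  0   3 151]
246 [ 10  12 124] [ 15   4 140]
249 [15  7 69] [ 0  0 67]
252 [ 10   7 113] [ 20   7 110]
255 [ 36   7 181] [ 25   9 173]
258 [ 34   9 217] [ 34   9 217]
261 [ 39   8 218] [ 24  12 217]
431 285 297 199 250 [[0.6121, 0.0387], [0.6078, 0.088]]
469 353 366 203 252 [[0.5482, 0.035], [0.541, 0.0823]]
```

```bash
python3 -m jog '0.95 -5 2.3 -50 0;0.95 0 0 -50 0;0.95 0 0 -46 0;0.95 0 0 -12 0;0.95 0 0 0 0'|grep -E "tcp|_force|width"; python3 -m jog '0 0 0 0 0;0 0 0 0 0;0 0 0 0 0;0 0 0 40 0;0 0 -20 55 -3'|grep -E "tcp|_force|width"; python3 -m jog '0 -15 -50 20 -3;0 -20 -55 0 0;0 -20 -55 0 0;0 -30 -50 0 0;0 -30 -50 0 0'>/dev/null; python3 -m jog '0 -30 -50 0 0;0 0 0 0 0;0 0 0 0 0'
```

```text
tcp_pos: [0.5773, 0.065, 0.0393]
wrist_force: [0.7, 0.5, 0.6]
gripper_width: 0.949
gripper_force: 0.0
tcp_pos: [0.5758, 0.0461, 0.1337]
wrist_force: [1.1, -0.5, -0.4]
gripper_width: 0.873
gripper_force: 29.7
time_s: 27.62
tcp_pos: [0.4319, -0.2643, 0.1542]
ee_rot: [[0.009, -1.0, 0.001], [-1.0, -0.009, 0.0], [-0.0, -0.001, -1.0]]
wrist_force: [0.6, 0.1, -0.4]
gripper_width: 0.88
gripper_force: 29.7
```

```bash
python3 -m jog '0 -1 -3 -40 0;0 0 0 0 0;0 0 0 0 0'|grep -E "tcp|_force|width"
python3 - <<'E'
from h import *
w=cam('wrist');cv2.imwrite('pics/r6.png',w['pixels'][:,:,::-1])
E
```

```text
tcp_pos: [0.4322, -0.2669, 0.115]
wrist_force: [0.0, 0.3, -1.0]
gripper_width: 0.877
gripper_force: 29.7
```

View pics/r6.png

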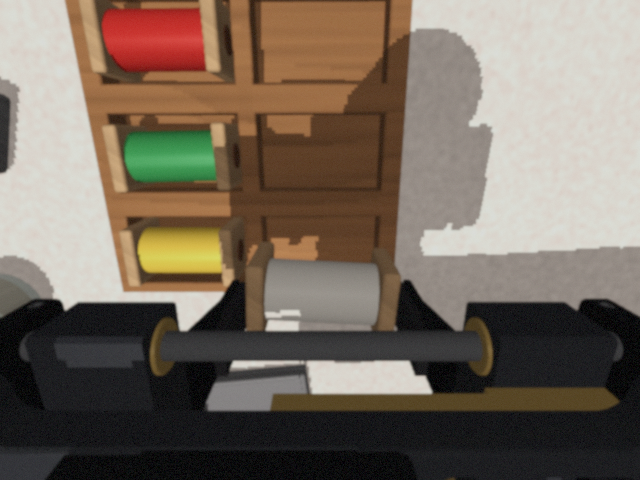

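White is held with about 2–3° of skew; the other three sit well. I'll turn slightly and lower.

```bash
python3 -m jog '0 -1 -0.5 -30 2;0 0 0 -20 0;0 0 0 -11 0;0 0 0 -7.5 0;0 0 0 0 0'|grep -E "tcp|_force|width";python3 -m jog '0 0 0 0 0;0.93 0 0 0 0;0.93 0 0 0 0;0.93 0 0 0 0;0.93 0 0 50 0'|grep -E "tcp|_force|width"; python3 -m jog '0.93 10 20 50 0;0.95 20 30 20 0;0.95 30 30 0 0;0.95 30 40 0 0;0.95 40 45 0 0'>/dev/null;  python3 -m jog '0.95 30 15 0 0;0.95 0 0 0 0;0.95 0 0 0 0'|grep -E "tcp|_force|width"; python3 look.py blue .597 -.075
```

```text
tcp_pos: [0.4311, -0.2682, 0.0468]
wrist_force: [-0.8, 0.1, 1.3]
gripper_width: 0.875
gripper_force: 29.7
tcp_pos: [0.4272, -0.267, 0.0927]
wrist_force: [1.6, -0.8, 1.2]
gripper_width: 0.933
gripper_force: 0.0
tcp_pos: [0.5892, -0.088, 0.165]
wrist_force: [-0.0, -0.1, 0.1]
gripper_width: 0.948
gripper_force: 0.0
30.3 tcp [589.2 -88.  165. ] yaw 2.5 grip 0.948
blue [596.8 -73.5  26. ] yaw 2.6 [np.float64(36.0), np.float64(58.0)] [311. 246.] delta [   7.6   14.5 -139. ] turn 0.1
```

```bash
python3 -m jog '0.95 7.6 14.5 -20 0;0.95 0 0 -40 0;0.95 0 0 -40 0;0.95 0 0 -26 0;0.95 0 0 0 0'|grep -E "tcp|_force|width"; python3 -m jog '0 0 0 0 0;0 0 0 0 0;0 0 0 0 0;0 0 0 40 0;0 -10 -20 55 -1.8'|grep -E "tcp|_force|width"; python3 -m jog '0 -38 -60 20 0;0 -38 -60 0 0;0 -38 -60 0 0;0 -38 -60 0 0;0 0 -50 0 0'>/dev/null; python3 -m jog '0 0 -24 0 0;0 0 0 0 0;0 0 0 0 0'
```

```text
tcp_pos: [0.5952, -0.0743, 0.0379]
wrist_force: [-0.3, -0.1, 0.5]
gripper_width: 0.947
gripper_force: 0.0
tcp_pos: [0.587, -0.0927, 0.1345]
wrist_force: [0.1, 0.5, -0.6]
gripper_width: 0.87
gripper_force: 30.0
time_s: 32.6
tcp_pos: [0.4548, -0.3759, 0.1515]
ee_rot: [[0.013, -1.0, -0.0], [-1.0, -0.013, 0.001], [-0.001, 0.0, -1.0]]
wrist_force: [0.5, -0.1, -1.2]
gripper_width: 0.873
gripper_force: 30.0
```

```bash
python3 -m jog '0 -22 -31 -20 0;0 0 0 -20 0;0 0 0 0 0;0 0 0 0 0'|grep -E "tcp|_force|width"
```

```text
tcp_pos: [0.434, -0.4071, 0.1126]
wrist_force: [0.4, -0.8, 0.1]
gripper_width: 0.872
gripper_force: 30.0
```

```bash
python3 -m jog '0 -1 -0.5 -30 0;0 0 0 -20 0;0 0 0 -11 0;0 0 0 -6.5 0;0 0 0 0 0'|grep -E "tcp|_force|width";python3 -m jog '0 0 0 0 0;0.93 0 0 0 0;0.93 0 0 0 0;0.93 0 0 0 0;0.93 0 0 50 0'|grep -E "tcp|_force|width"; python3 -m jog '0.93 0 30 55 0;0.95 10 50 55 0;0.95 10 55 20 0;0.95 10 35 0 0;0.95 0 0 0 0'>/dev/null;  python3 -m jog '0.95 0 0 0 0;0.95 0 0 0 0'|grep -E "tcp|_force|width"
python3 - <<'E'
from h import *
w=cam('wrist');cv2.imwrite('pics/f1.png',w['pixels'][:,:,::-1])
E
```

```text
tcp_pos: [0.4327, -0.4081, 0.0472]
wrist_force: [-1.8, 2.7, 9.1]
gripper_width: 0.875
gripper_force: 30.0
tcp_pos: [0.4295, -0.4065, 0.0905]
wrist_force: [1.2, -0.7, 0.2]
gripper_width: 0.93
gripper_force: 0.0
tcp_pos: [0.4601, -0.2473, 0.2144]
wrist_force: [-0.2, -1.1, 1.0]
gripper_width: 0.952
gripper_force: 0.0
```

View pics/f1.png

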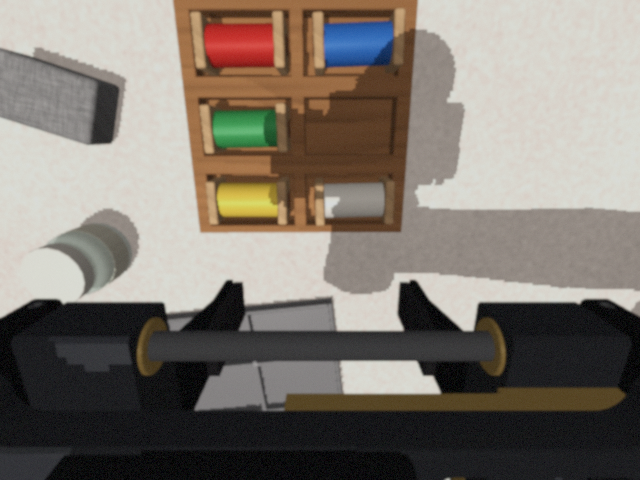

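All five bobbins appear to be in pockets: red (240,45), blue (358,45), green (245,129), yellow (250,200) and white (353,200). I'll back off and check seating heights from two views, plus the tray and the stock bin.

```bash
python3 - <<'E'
from h import *
import pickle
pickle.dump(cam('wrist'),open('w.pkl','wb'))
E
python3 -m jog '0.95 -15 40 50 0;0.95 -15 50 50 0;0.95 -15 50 30 0;0.95 -15 50 0 0;0.95 -15 40 0 0'>/dev/null; python3 -m jog '0.95 0 40 0 0;0.95 0 0 0 0;0.95 0 0 0 0'|grep -E "time|tcp|_force"
python3 - <<'E'
from h import *
import pickle
w=pickle.load(open('w.pkl','rb'));t=cam('top');s=cam('side')
G=dict(red=(.531,-.406),blue=(.432,-.408),green=(.531,-.337),yellow=(.530,-.266))
for c,g in G.items():
    k=[bob(x,c,g,z=.032) for x in(w,t,s)]
    print(c,[x and (x['pos'][:2].round(3).tolist(),x['size'],round(x['yaw'],1)) for x in k], [np.round(tri(A,k[i]['px'],B,k[j]['px'])[0]*1000) for A,i,B,j in((w,0,t,1),(t,1,s,2),(w,0,s,2)) if k[i] and k[j]])
a=t['pixels'][100:380,40:560,::-1];b=s['pixels'][:,60:560,::-1]
cv2.imwrite('pics/f2.png',np.hstack([cv2.resize(a,(400,215)).copy() if 0 else cv2.copyMakeBorder(cv2.resize(a,(420,226)),0,174,0,0,0),cv2.resize(b,(380,400))]))
E
```

```text
time_s: 36.33
tcp_pos: [0.3882, 0.0143, 0.3354]
wrist_force: [0.5, 0.3, 0.4]
gripper_force: 0.0
red [([0.534, -0.405], [np.float64(35.0), np.float64(60.0)], np.float64(0.8)), ([0.529, -0.407], [np.float64(35.0), np.float64(55.0)], np.float64(-3.5)), ([0.539, -0.425], [np.float64(20.0), np.float64(59.0)], np.float64(0.1))] [array([ 529., -399.,   55.]), array([ 529., -398.,   55.]), array([ 531., -401.,   52.])]
blue [([0.428, -0.408], [np.float64(33.0), np.float64(60.0)], np.float64(2.5)), ([0.427, -0.408], [np.float64(32.0), np.float64(57.0)], np.float64(2.8)), ([0.451, -0.424], [np.float64(19.0), np.float64(27.0)], np.float64(2.0))] [array([ 427., -408.,   32.]), array([ 437., -393.,   62.]), array([ 438., -399.,   57.])]
green [([0.533, -0.335], [np.float64(33.0), np.float64(59.0)], np.float64(2.7)), ([0.528, -0.335], [np.float64(31.0), np.float64(57.0)], np.float64(2.0)), ([0.53, -0.341], [np.float64(42.0), np.float64(43.0)], np.float64(-78.3))] [array([ 530., -334.,   40.]), array([ 528., -333.,   39.]), array([ 530., -336.,   37.])]
yellow [([0.535, -0.267], [np.float64(34.0), np.float64(61.0)], np.float64(0.7)), ([0.529, -0.267], [np.float64(29.0), np.float64(58.0)], np.float64(-2.9)), ([0.539, -0.277], [np.float64(28.0), np.float64(59.0)], np.float64(0.4))] [array([ 531., -267.,   38.]), array([ 531., -263.,   47.]), array([ 534., -268.,   41.])]
```

View pics/f2.png

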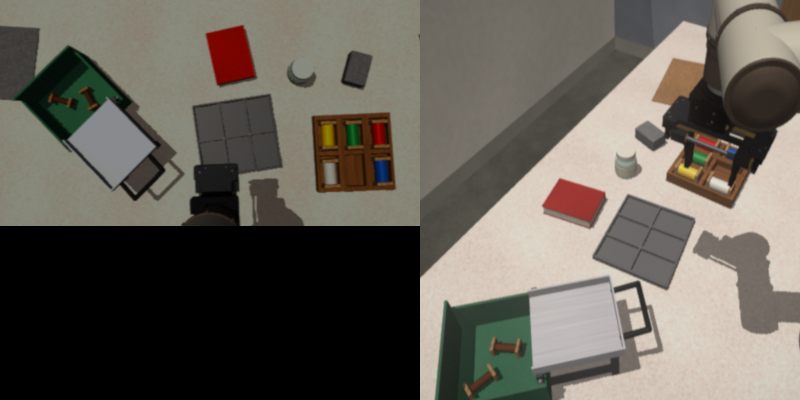

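```bash
python3 -m jog '0.95 -5 -50 0 0;0.95 -5 -50 0 0;0.95 -15 -50 0 0;0.95 -25 -50 0 0;0.95 -45 -45 0 0'>/dev/null; python3 -m jog '0.95 -50 -50 0 0;0.95 -50 -50 0 0;0.95 -45 -50 0 0;0.95 -45 -50 0 0;0.95 0 0 0 0'|grep -E "time|tcp|_force"
python3 - <<'E'
from h import *
t=cam('top');s=cam('side')
G=dict(red=(.531,-.406),blue=(.430,-.408),green=(.531,-.337),yellow=(.530,-.266),white=(.43,-.267))
for c,g in G.items():
    k=[bob(x,c,g,z=.034,rad=.036) for x in(t,s)]
    print(c,[x and (x['pos'][:2].round(3).tolist(),x['size']) for x in k], [np.round(tri(t,k[0]['px'],s,k[1]['px'])[0]*1000) for _ in '1' if k[0] and k[1]])
cv2.imwrite('pics/side_last.png',s['pixels'][:,:,::-1])
E
```

```text
time_s: 37.67
tcp_pos: [0.1177, -0.4132, 0.3347]
wrist_force: [-0.2, 0.3, 0.5]
gripper_force: 0.0
red [([0.528, -0.406], [np.float64(33.0), np.float64(57.0)]), ([0.536, -0.408], [np.float64(51.0), np.float64(60.0)])] [array([ 531., -402.,   40.])]
blue [([0.427, -0.407], [np.float64(31.0), np.float64(57.0)]), ([0.434, -0.409], [np.float64(46.0), np.float64(56.0)])] [array([ 430., -404.,   40.])]
green [([0.528, -0.335], [np.float64(30.0), np.float64(57.0)]), ([0.536, -0.339], [np.float64(41.0), np.float64(54.0)])] [array([ 530., -331.,   43.])]
yellow [([0.533, -0.269], [np.float64(30.0), np.float64(59.0)]), ([0.54, -0.279], [np.float64(25.0), np.float64(55.0)])] [array([ 534., -265.,   48.])]
white [([0.424, -0.268], [np.float64(28.0), np.float64(58.0)]), ([0.432, -0.27], [np.float64(47.0), np.float64(61.0)])] [array([ 428., -265.,   41.])]
```

```bash
python3 -c "
from station import r
print(r.finish_job())"
```

```text
the job is handed in; nothing more can be done
None
```

Job handed in at about 38 s: both cores are in the scrap box, the tray is flat again, and all five bobbins present are lying in rack pockets. Camera checks showed them seated, and the jar, book and weight were left alone.

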